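# Slide a blister strip off its stand, regrasp it and lay it in the check scanner

### The job

The red blister strip lies too snugly in its lane of the dispensing stand to be picked up there: slide it flat along the lane until its end sticks out well past the stand's front edge, take it by that end and set it down flat and centred on the narrow rubber-topped block, and let go of it. Then take it again by its middle and lay it flat in the recess of the white check scanner, where only the middle of each long side is open for fingers. Do not drop it on the table, and leave the other strips and everything else standing as they are.

Things in the scene. Friction and masses are not known exactly. Their poses are not given: they have to be found in the camera images.
- red_strip: dark red blister strip, a rigid flat plate 60 mm wide (its own x), 120 mm long (its own y), 5 mm thick, about 30 g. Origin: centre of its underside. It is the same either way round. It starts in one of the three lanes of the stand, its length along the lane, its near end 2 to 22 mm behind the stand's front edge
- blue_strip: light blue and white blister strip 55 x 108 x 13 mm in another lane (long side is its own y); origin: centre of its underside. Leave alone
- silver_strip: silver blister strip 45 x 103 x 11 mm in the third lane (long side is its own y); origin: centre of its underside. Leave alone
- stand: fixed three-lane stand, 180 mm long (its x, the way the lanes run), 214 mm wide (its y). Origin: centre of its underside on the table. Lanes open at both ends; floors 45 mm high, centres at its y = -70, 0, +70 mm. Blue rails 7 mm high and 4 mm thick leave 66 mm between them. A strip can be pushed along by its end or dragged by its top; it overhangs without tipping to just under half its length
- stand_front (a point): middle of the stand's front edge at lane-floor height (stand's x = -90 mm, 45 mm above the table), axes as the stand's: -x looks outward, toward the robot. Below and ahead of this edge nothing stands in the way of fingers
- block: fixed narrow block with a flat black rubber top, 100 mm long (its x), 36 mm wide (its y), top 40 mm high; foot plate 120 x 80 x 6 mm. Origin: centre of its underside on the table. The strip laid along it hangs over on both long sides, so that fingers can take it anywhere along its length
- block_top (a point): centre of the block's rubber top, 40 mm above the table, axes as the block's
- scanner: fixed white check scanner 160 x 104 mm, long side along its x. Origin: centre of its underside on the table. Recess 128 mm (x) by 67 mm (y) with a flat bed 32 mm high, bounded by end stops and 12 mm thick corner guides with tops 44 mm high. Mid-way on each long side is a finger gap (x = -27 to +27 mm), where the bed is only 44 mm wide and only the 8 mm foot plate lies below
- scanner_bed (a point): centre of the reading bed's surface, 32 mm above the table, axes as the scanner's
- water_glass: tall glass, 69 mm across, 189 mm high, loose beside or behind the stand. Origin: centre of its underside. Leave alone
- tablet_bottle: white bottle, 60 mm across, 105 mm high, loose beside or behind the stand. Origin: centre of its underside. Leave alone
- pill_vial: orange vial with a white cap, 47 mm across, 118 mm high, loose beside or behind the stand. Origin: centre of its underside. Leave alone
- dose_cup: small clear cup, 40 mm across, 42 mm high, at the front left. Origin: centre of its underside. Leave alone
- thermometer: dark digital thermometer 21 x 128 x 12 mm lying at the front right, long side along its own y. Origin: underside, near its middle. Leave alone
- jug: clear water jug 115 x 187 mm, 230 mm high, fixed at the back right. Origin: centre of its underside. An obstacle
- tissue_box: tissue box 117 x 231 mm, 127 mm high with its tissue, fixed at the back left. Origin: centre of its underside. An obstacle
- mug: white mug 120 x 154 mm with its handle, 103 mm high, fixed at the front left corner. Origin: centre of its underside. An obstacle
Things that resemble listed ones, but are neither listed nor needed, are in the scene too. There is more than one size of the red_strip; the one meant has the size given above.

How it is judged:
On the way, in this order (a step that is already met when the one before it is completed fails the run):
1. the red strip lies flat on the stand with its end at least 25 mm past the front edge (x of red_strip in the frame of stand between -0.095 and -0.055 m and z of red_strip in the frame of stand between 0.041 and 0.049 m and angle between red_strip's own z axis and vertical below 0.06 rad), for 0.2 s.
2. the red strip rests flat on the rubber-topped block, its middle within 30 mm of the block's, let go (horizontal distance between red_strip and block_top below 0.03 m and z of red_strip in the frame of block_top between -0.004 and 0.004 m and contact force between the fingers and red_strip below 0.05 N and linear speed of red_strip below 0.02 m/s and angle between red_strip's own z axis and vertical below 0.06 rad), for 0.2 s.
At the end, for the whole second after the job is handed in: the red strip lies flat on the scanner's bed inside the recess (centre within 7 mm along and 6 mm across, height within 3 mm, turned less than 0.12 rad from the recess), released and at rest (x of red_strip in the frame of scanner_bed between -0.007 and 0.007 m and y of red_strip in the frame of scanner_bed between -0.006 and 0.006 m and z of red_strip in the frame of scanner_bed between -0.003 and 0.003 m and angle between the y axis of red_strip and the x axis of scanner, either way round below 0.12 rad and contact force between the fingers and red_strip below 0.05 N and linear speed of red_strip below 0.02 m/s and angle between red_strip's own z axis and vertical below 0.06 rad); the robot touches nothing.
It fails at once if the red strip falls to the table (height (world z) of red_strip below 0.02 m).
It fails at once if another strip is shifted by more than 15 mm (distance of any of blue_strip, silver_strip from where it was at the start of the episode above 0.015 m).
It fails at once if a glass, bottle, vial, cup or thermometer is shifted by more than 20 mm or knocked over (distance of any of water_glass, tablet_bottle, pill_vial, dose_cup, thermometer from where it was at the start of the episode above 0.02 m or angle between any of water_glass, tablet_bottle, pill_vial, dose_cup, thermometer's own z axis and vertical above 0.35 rad).
It also fails if it takes over 72 s, if anything falls off the work surface, if the arm or the gripper's body presses on something with over 40 N, if the wrist force passes 120 N, or if a joint passes its speed limit or range.

### The arm

A 7-joint arm with a two-finger parallel gripper is mounted at the origin on a cart in front of the work surface, level with it; the furniture and walls round the work are solid. World frame = base frame: x ahead of the robot, y to its left, z up, the work surface at z = 0. Lengths are in m, angles in rad, forces in N, time in s.
With the tool pointing down it reaches from about 0.35 to 0.9 m from the base axis. Payload 7.2 kg.
Tool frame: the origin (TCP) lies midway between the tips of the shut fingers; the grasp point (between the pads) lies ctrl.pinch_z behind it (ctrl.pinch_z is the distance from the TCP to the grasp point, in m); z points along the fingers, y is the line along which they close (so a half turn about z gives the same grasp; the last joint's range is limited). The gripper opens to 85 mm and grips with 20 to 120 N. Pads are 22 mm wide; open, the fingers measure 114 mm over their backs; the gripper's body (76 mm by 85 mm) begins 54 mm behind the grasp point. The pads swing forward as they close: fully open they stand 13 mm farther back than shut.
Start: joints at [1.244, 0.411, -0.013, 1.596, 0.006, 1.134, -0.082], TCP at [0.16, -0.604, 0.202] pointing down, gripper open.
Joint ranges: [-2.95, 2.95], [-0.29, 1.99], [-1.47, 1.44], [0.14, 2.54], [-1.03, 4.17], [0.13, 1.85], [-2.86, 2.86]. Speed limits (rad/s): [2.39, 2.39, 3.01, 3.01, 3.14, 3.14, 3.14].

### API

Orientations are given as a 3x3 rotation matrix whose columns are the frame's x, y, z axes.
In Python, from workcell import ctrl gives the robot as it stands.
- The arm moves only by the shell command python3 -m crank 'ROWS' [OPENING]. ROWS is JSON, a list of rows, each a list of 6 numbers: the shift along the tool's x, y, z normalised to -1 to 1, where 1 is 0.03 m, then the turn, a rotation vector about the tool's x, y, z normalised to -1 to 1, where 1 is 6 degrees. A call has 1 to 20 rows; each row shifts and turns the commanded pose from where the row before left it, along the tool's axes as they then stand; what a row does not reach is not made up. A row lasts 1/8 s, in which the tool goes at most 62.5 mm and 10.7 degrees, less where a joint would pass 70% of its speed; a pose out of reach is approached as far as the arm can. A call with a number of a shift or a turn outside -1 to 1 is refused whole. A call with a gripper value outside its range is refused whole. OPENING is the opening, from 0 (shut) to 1 (fully open), set as the call begins (- or left out, the last holds). The fingers move at their own pace and stop on an object; the grip force is fixed at half the most. Time passes only in rows, so rows that do not move let the fingers close. It gives the time, the measured TCP pose, the force, the opening and the grip force at its end, in the units of the state.
- ctrl.get_state(): the state, without advancing time (a new reading comes with each control period).
- ctrl.camera(name): name is "side" or "top"; returns the picture (400x640x3 uint8, blue, green, red); there is no depth.
- ctrl.camera_info(name): a dict with "mtx" (3x3 intrinsics, pixels), "k1" (the pictures are not rectified: a ray, as slopes to the right and down, at radius r is drawn at 1 + k1 r^2 times it, then the intrinsics apply), "extrinsics" (4x4, takes a point from world to camera coordinates). Camera axes: x right, y up, looking along -z (the intrinsics and any distortion apply to the point x, -y, -z); pixel columns grow to the right and rows downward; lengths in m; the calibration is good to about 2 mm. A picture is of the moment at which its call begins. camera_info takes no time and is no camera call.
- ctrl.sign_off(): hands the job in; it is judged then, once.
The state is a dict: "time": time; "q": joint angles; "joint_vel": joint speeds; "effort": joint torques, N m; "ee_pos": TCP position; "ee_rot": TCP orientation; "force": force on the tool from outside, world axes, zero at the start; "wrist_torque": the same for the moment, N m; "finger_gap": finger opening in m; "gripper_force": force on a finger pad.
Only numpy, scipy, OpenCV 4.12 (cv2) and the standard library are available. Lean on these libraries where they do the work, as an engineer would, in place of code of your own. Each camera call takes 0.05 s, during which the arm holds its last target. There are 200 camera calls.

## Working session

There is one attempt and no reset: what is moved stays moved. The work goes in short steps, Python scripts to look and compute and a shell command to move; the robot and the scene stay as the last step left them, time stands still between calls to the robot, and variables do not carry over. Pictures are saved under pics/ and viewed, at most 10 in all, crops included, and the job is handed in when it is done.

```bash
mkdir -p pics; ls
python3 - <<'E'
from workcell import ctrl
import cv2,numpy as np
np.set_printoptions(precision=4,suppress=True)
for n in("top","side"):
    cv2.imwrite(f"pics/{n}0.png",ctrl.camera(n)); i=ctrl.camera_info(n); print(n,i)
s=ctrl.get_state(); print(s, ctrl.pinch_z)
E
```

```text
pics
top {'mtx': array([[421.6709,   0.    , 311.5048],
       [  0.    , 421.6709, 199.4224],
       [  0.    ,   0.    ,   1.    ]]), 'k1': -0.08205538553098526, 'extrinsics': array([[ 0.0092, -1.    ,  0.0018,  0.0257],
       [ 0.9954,  0.0093,  0.0954, -0.5439],
       [-0.0955,  0.0009,  0.9954, -1.2802],
       [ 0.    ,  0.    ,  0.    ,  1.    ]])}
side {'mtx': array([[497.1622,   0.    , 315.2211],
       [  0.    , 497.1622, 200.4723],
       [  0.    ,   0.    ,   1.    ]]), 'k1': -0.04321098978721121, 'extrinsics': array([[ 0.9969, -0.0787, -0.0015, -0.5375],
       [ 0.045 ,  0.5539,  0.8314, -0.098 ],
       [-0.0646, -0.8289,  0.5557, -1.4159],
       [ 0.    ,  0.    ,  0.    ,  1.    ]])}
{'time': 0.1, 'q': array([ 1.2438,  0.4118, -0.0127,  1.597 ,  0.0056,  1.1343, -0.0822]), 'joint_vel': array([ 0.0001, -0.0008,  0.0003, -0.0027,  0.0001, -0.0002,  0.0011]), 'effort': array([  0.0039, -60.1829,   0.6849, -30.0094,   0.0141,   0.0065,
         0.    ]), 'ee_pos': array([ 0.1598, -0.6037,  0.2014]), 'ee_rot': array([[ 0.9667,  0.2559, -0.0005],
       [ 0.2559, -0.9667,  0.0014],
       [-0.0001, -0.0015, -1.    ]]), 'force': array([ 0.6415, -1.003 ,  0.7463]), 'wrist_torque': array([-0.0078, -0.0444,  0.0339]), 'gripper_force': 0.0, 'finger_gap': 0.08544242855904441} 0.0187
```

View pics/top0.png

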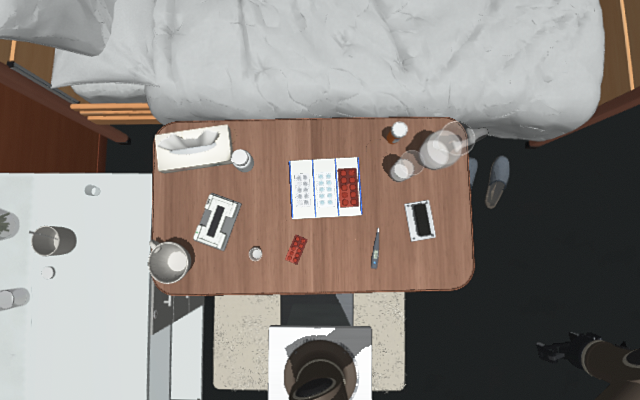

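View pics/side0.png

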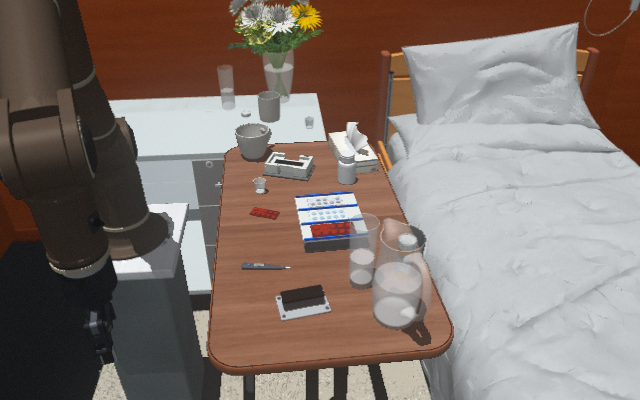

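The top view shows two red strips: one in the stand's right lane at (348,188), about 19x40 px, and one on the table at (297,249), about 14x28 px. The given size and position fit the one in the lane. The block is at (420,220), the scanner at (217,221). The side view has the lane strip at (332,229), the block at (303,297) and the scanner at (289,165). I'll confirm this in an enlarged crop.

```bash
cat > h.py <<'E'
import cv2,numpy as np
from workcell import ctrl
np.set_printoptions(precision=4,suppress=True)
def ray(n,uv):
    i=ctrl.camera_info(n); E=i["extrinsics"]
    p=cv2.undistortPoints(np.float64(uv).reshape(-1,1,2),i["mtx"],np.array([i["k1"],0,0,0.]))[:,0]
    d=np.c_[p[:,0],-p[:,1],-np.ones(len(p))]@E[:3,:3]
    return -E[:3,:3].T@E[:3,3],d
def plane(n,uv,z):
    o,d=ray(n,uv); return o+d*((z-o[2])/d[:,2])[:,None]
def tri(ut,us):
    (o1,d1),(o2,d2)=ray("top",ut),ray("side",us); out=[]
    for a,b in zip(d1,d2):
        s=np.linalg.lstsq(np.c_[a,-b],o2-o1,rcond=None)[0]; p,q=o1+s[0]*a,o2+s[1]*b
        out.append(np.r_[(p+q)/2,np.linalg.norm(p-q)])
    return np.array(out)
def proj(n,P):
    i=ctrl.camera_info(n);E=i["extrinsics"]; c=np.atleast_2d(P)@E[:3,:3].T+E[:3,3]; c=c*[1,-1,-1]
    return cv2.projectPoints(c,np.zeros(3),np.zeros(3),i["mtx"],np.array([i["k1"],0,0,0.]))[0][:,0]
def red(im):
    h=cv2.cvtColor(im,cv2.COLOR_BGR2HSV); m=((h[...,0]<10)|(h[...,0]>170))&(h[...,1]>150)&(h[...,2]>50)
    return m.astype(np.uint8)*255
E
python3 - <<'E'
import cv2,numpy as np
t=cv2.imread("pics/top0.png");s=cv2.imread("pics/side0.png")
P=[(t,325,188),(t,217,221),(t,420,220),(s,332,222),(s,289,167),(s,303,298)]
c=[cv2.resize(im[y-37:y+38,x-33:x+33],(264,300),interpolation=cv2.INTER_CUBIC) for im,x,y in P]
cv2.imwrite("pics/c1.png",np.vstack([np.hstack(c[:3]),np.hstack(c[3:])]))
from h import *
for n,im in(("top",t),("side",s)):
    cs=cv2.findContours(red(im),cv2.RETR_EXTERNAL,cv2.CHAIN_APPROX_NONE)[0]
    for k in cs:
        if cv2.contourArea(k)>40: print(n,cv2.contourArea(k),cv2.minAreaRect(k))
E
```

```text
top 49.5 ((298.5611877441406, 250.10470581054688), (4.123105049133301, 24.690128326416016), 22.833654403686523)
top 55.0 ((293.1379699707031, 247.84481811523438), (4.333112716674805, 24.554306030273438), 23.198591232299805)
top 278.0 ((348.1764221191406, 194.7941131591797), (21.705110549926758, 17.103321075439453), 85.60128784179688)
top 63.5 ((346.8513488769531, 173.6081085205078), (10.028338432312012, 17.5906925201416), 80.53767395019531)
top 5081.0 ((52.49999237060547, 127.99998474121094), (104.99998474121094, 85.99998474121094), -0.0)
side 212.5 ((324.0099182128906, 229.09901428222656), (10.7464017868042, 25.870967864990234), 84.2894058227539)
side 139.0 ((264.0675354003906, 212.0946044921875), (25.810640335083008, 7.39795446395874), 9.462322235107422)
side 1496.5 ((20.0, 219.5), (40.0, 77.0), 0.0)
side 1020.5 ((608.0, 16.5), (33.0, 44.0), 90.0)
side 20617.5 ((471.2127685546875, 66.34524536132812), (355.62896728515625, 158.3329315185547), 6.454920291900635)
side 13146.0 ((171.19931030273438, 46.28335952758789), (100.24634552001953, 184.46493530273438), 87.61405944824219)
```

View pics/c1.png

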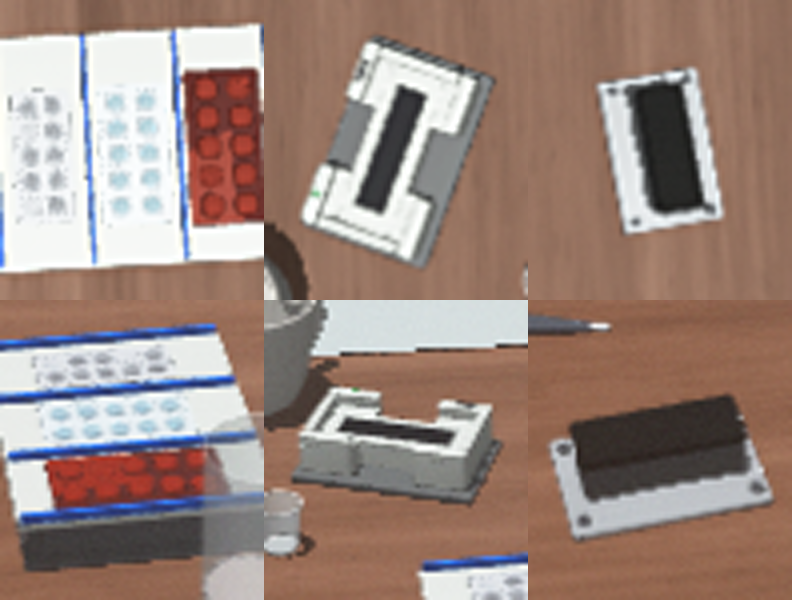

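The crop confirms it: the strip in the right lane is the full-width one (2x5 blisters). The other red strip is smaller and lies on the table. The scanner's dark window and the block's top and foot plate are clear in both views. Next I measure.

Run:
```python
from h import *
t=cv2.imread("pics/top0.png");s=cv2.imread("pics/side0.png")
def comp(m,pt):
    n,l=cv2.connectedComponents(m.astype(np.uint8)); y,x=pt[1],pt[0]; k=(l==l[y,x]).astype(np.uint8)
    c=max(cv2.findContours(k,cv2.RETR_EXTERNAL,cv2.CHAIN_APPROX_NONE)[0],key=cv2.contourArea); return c,k
def U(im,x,y,x0,y0,r=8):  # dark/bright helper
    pass
def up(im,x0,y0,w=66,h=75,f=4): return cv2.resize(im[y0:y0+h,x0:x0+w],None,fx=f,fy=f,interpolation=cv2.INTER_CUBIC)
f=lambda c,x0,y0:(np.float64(c).reshape(-1,2)+.5)/4-.5+[x0,y0]
def rect(n,c,x0,y0,z,lab):
    w=plane(n,f(c,x0,y0),z)[:,:2]; r=cv2.minAreaRect(w.astype(np.float32)*1000); print(lab,n,"rect@z",z,r); return r
# scanner window
ut=up(t,184,184); us=up(s,256,130)
ct,_=comp(ut.max(2)<100,(125,150)); cs,_=comp(us.max(2)<85,(135,131))
rect("top",ct,184,184,.032,"window"); rect("side",cs,256,130,.032,"window")
mt=cv2.minAreaRect(ct);ms=cv2.minAreaRect(cs)
print("window tri",tri(f([mt[0]],184,184),f([ms[0]],256,130)))
# block
ut=up(t,387,183); us=up(s,270,261)
h=cv2.cvtColor(ut,cv2.COLOR_BGR2HSV); m=(h[...,1]<70)
c,_=comp(m,(145,150)); rect("top",c,387,183,.006,"footplate")
c,_=comp(ut.max(2)<70,(145,150)); rect("top",c,387,183,.040,"blackblock")
h=cv2.cvtColor(us,cv2.COLOR_BGR2HSV);m=(h[...,1]<70)
print("block px side vals",us[140,130],us[180,130],"top",ut[150,150],ut[150,110])
T=[[166,87],[694-528,80],[704-528,205]]
print("block corners tri (far-right, near-right, near-left? )",tri(f([[694-528,80],[704-528,206]],387,183),f([[217,138],[55,170]],270,261)))
# stand
ut=up(t,280,150,90,75); h=cv2.cvtColor(ut,cv2.COLOR_BGR2HSV)
m=(h[...,1]<60)|((h[...,0]>95)&(h[...,0]<130)&(h[...,1]>100))|(red(ut)>0)
m=cv2.morphologyEx(m.astype(np.uint8),cv2.MORPH_CLOSE,np.ones((15,15)))
c,_=comp(m,(170,150)); r=rect("top",c,280,150,.045,"stand"); print(cv2.boxPoints(r))
c=cv2.morphologyEx(red(ut),cv2.MORPH_CLOSE,np.ones((19,19)));c,_=comp(c>0,(272,150)); r=rect("top",c,280,150,.050,"strip");print(cv2.boxPoints(r))
print("strip NL, stand NL, stand FL tri",tri(f([[190,232],],292,151),f([[46,156]],299,185)))
for y in (0,):
    b=((h[...,0]>100)&(h[...,0]<130)&(h[...,1]>120)).astype(np.uint8)
    for k in cv2.findContours(b,cv2.RETR_EXTERNAL,cv2.CHAIN_APPROX_NONE)[0]:
        if len(k)>200: rect("top",k,280,150,.052,"rail")
dbg=ut.copy()
```

```text
window top rect@z 0.032 ((474.14117431640625, 326.76251220703125), (22.30859375, 96.12078857421875), 70.83665466308594)
window side rect@z 0.032 ((473.88507080078125, 325.6084899902344), (23.04227638244629, 96.30573272705078), 70.84960174560547)
window tri [[0.474  0.327  0.0312 0.0002]]
footplate top rect@z 0.006 ((483.16156005859375, -310.6789245605469), (123.8094711303711, 84.74040985107422), 9.982804298400879)
blackblock top rect@z 0.04 ((484.1593017578125, -306.3227844238281), (98.01528930664062, 40.13863754272461), 10.341904640197754)
block px side vals [40 44 50] [54 57 62] top [38 41 40] [123 122 119]
block corners tri (far-right, near-right, near-left? ) [[ 0.5345 -0.328   0.0428  0.0019]
 [ 0.4389 -0.337   0.0334  0.0002]]
stand top rect@z 0.045 ((579.4815063476562, -10.561111450195312), (183.76083374023438, 219.6004638671875), 3.670786142349243)
[[ 480.7598   93.1313]
 [ 494.8194 -126.0186]
 [ 678.2032 -114.2536]
 [ 664.1437  104.8964]]
strip top rect@z 0.05 ((579.8994750976562, -78.99838256835938), (114.0641098022461, 53.65019226074219), 3.3131721019744873)
[[ 521.4125  -55.5142]
 [ 524.5131 -109.0747]
 [ 638.3865 -102.4826]
 [ 635.2859  -48.922 ]]
strip NL, stand NL, stand FL tri [[ 0.5176 -0.0535  0.0479  0.0066]]
rail top rect@z 0.052 ((573.3675537109375, 95.24628448486328), (172.0074005126953, 4.473684310913086), 3.7430410385131836)
rail top rect@z 0.052 ((577.9066162109375, 24.906097412109375), (173.61337280273438, 3.170950174331665), 3.481996536254883)
rail top rect@z 0.052 ((581.2432861328125, -45.12361526489258), (171.4022216796875, 4.328704833984375), 3.332740306854248)
rail top rect@z 0.052 ((586.524658203125, -114.67295837402344), (171.75010681152344, 4.75803804397583), 3.7298314571380615)
```

```bash
cat > go.py <<'E'
import sys; from h import *
# usage: go.py x y z heading_deg : remaining shift (units, axes AFTER the turn) and turn
x,y,z,hd=map(float,sys.argv[1:5]); s=ctrl.get_state(); R=s["ee_rot"]; a=np.radians(hd)
W=np.array([[np.cos(a),np.sin(a),0],[np.sin(a),-np.cos(a),0],[0,0,-1]])
from scipy.spatial.transform import Rotation as Q
d=np.array([x,y,z])-s["ee_pos"]
print("t",round(s["time"],2),"pos",s["ee_pos"],"hd",round(float(np.degrees(np.arctan2(R[1,0],R[0,0]))),2),"gap",round(s["finger_gap"],4),"F",s["force"],"grip",s["gripper_force"])
print("shift units (turned axes)",W.T@d/.03,"(now axes)",R.T@d/.03,"turn units",np.degrees(Q.from_matrix(R.T@W).as_rotvec())/6)
E
python3 -m crank '[[0,0,0,0,0,0.94],[0,0,0,0,0,0.94],[0.57,-0.95,0,0,0,0],[0.57,-0.95,0,0,0,0],[0.57,-0.95,0,0,0,0],[0.57,-0.95,0,0,0,0],[0.57,-0.95,0,0,0,0],[0.57,-0.95,0,0,0,0],[0.57,-0.95,0,0,0,0],[0.57,-0.95,0,0,0,0],[0.57,-0.95,0,0,0,0],[0.57,-0.95,0,0,0,0],[0.57,-0.95,0,0,0,0],[0.57,-0.95,0,0,0,0],[0.57,-0.95,0,0,0,0],[0.57,-0.95,0,0,0,0],[0.57,-0.95,0,0,0,0],[0.57,-0.95,0,0,0,0],[0.57,-0.95,0,0,0,0]]' 0
python3 go.py 0.672 -0.0747 0.2 3.57
```

```text
time: 2.48
ee_pos: [0.4202, -0.1016, 0.202]
ee_rot: [[0.998, 0.062, -0.0], [0.062, -0.998, -0.0], [-0.0, 0.0, -1.0]]
force: [1.3, -0.5, -0.9]
finger_gap: 0.0002
gripper_force: 0.0
t 2.48 pos [ 0.4202 -0.1016  0.202 ] hd 3.54 gap 0.0002 F [ 1.3471 -0.4554 -0.9062] grip 0.0
shift units (turned axes) [ 8.4314 -0.374   0.0677] (now axes) [ 8.4312 -0.3784  0.065 ] turn units [ 0.0003  0.0031 -0.0049]
```

```bash
python3 -m crank '[[0.94,-0.04,0,0,0,0],[0.94,-0.04,0,0,0,0],[0.94,-0.04,0,0,0,0],[0.94,-0.04,0,0,0,0],[0.94,-0.04,0,0,0,0],[0.94,-0.04,0,0,0,0],[0.94,-0.04,0,0,0,0],[0.94,-0.04,0,0,0,0],[0.94,-0.04,0,0,0,0],[0,0,0.9,0,0,0],[0,0,0.9,0,0,0],[0,0,0.9,0,0,0],[0,0,0.9,0,0,0],[0,0,0.7,0,0,0],[0,0,0.4,0,0,0],[0,0,0.2,0,0,0],[0,0,0.15,0,0,0],[0,0,0,0,0,0]]' 0
python3 go.py 0.672 -0.0747 0.0475 3.57
python3 - <<'E'
from h import *
t=ctrl.camera("top");s=ctrl.camera("side")
c=[cv2.resize(im[y-37:y+38,x-50:x+50],(400,300),interpolation=cv2.INTER_CUBIC) for im,x,y in((t,345,175),(s,340,225))]
cv2.imwrite("pics/c2.png",np.hstack(c))
E
```

```text
time: 4.72
ee_pos: [0.6729, -0.0761, 0.051]
ee_rot: [[0.998, 0.062, 0.0], [0.062, -0.998, -0.0], [0.0, 0.0, -1.0]]
force: [-0.0, -0.4, 0.3]
finger_gap: 0.0001
gripper_force: 0.0
t 4.72 pos [ 0.6729 -0.0761  0.051 ] hd 3.55 gap 0.0001 F [-0.0359 -0.4482  0.2561] grip 0.0
shift units (turned axes) [-0.0278 -0.0495  0.116 ] (now axes) [-0.0279 -0.0495  0.1159] turn units [ 0.0011 -0.0038 -0.0033]
```

View pics/c2.png

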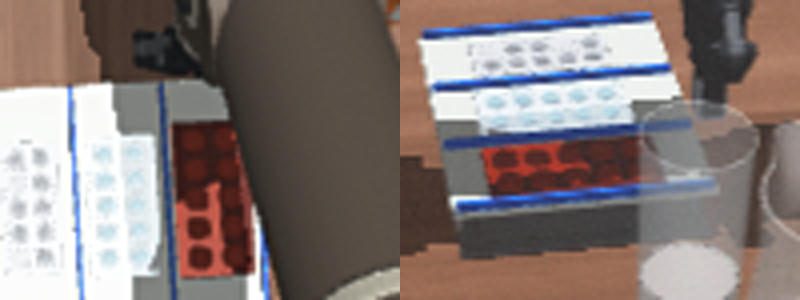

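The top crop shows the strip in the lane with the arm over its far end. In the side crop the fingers stand behind the strip, at about (710,95), partly hidden by the glass. I go down 3.5 mm and push.

```bash
python3 -m crank '[[0,0,0.12,0,0,0],[0,-0.05,0,0,0,0],[-0.3,0,0,0,0,0],[-0.3,0,0,0,0,0],[-0.15,0,0,0,0,0],[-0.15,0,0,0,0,0],[-0.15,0,0,0,0,0],[-0.15,0,0,0,0,0],[-0.15,0,0,0,0,0],[-0.15,0,0,0,0,0],[-0.15,0,0,0,0,0],[-0.15,0,0,0,0,0],[-0.15,0,0,0,0,0],[-0.15,0,0,0,0,0],[-0.15,0,0,0,0,0],[0,0,0,0,0,0]]' 0
python3 go.py 0.586 -0.080 0.0475 3.57
python3 - <<'E'
from h import *
for n in("top","side"):
    im=ctrl.camera(n); cv2.imwrite(f"pics/{n}2.png",im)
s,t=cv2.imread("pics/side2.png"),cv2.imread("pics/top2.png")
c=[cv2.resize(im[y-37:y+38,x-50:x+50],(400,300),interpolation=cv2.INTER_CUBIC) for im,x,y in((t,345,195),(s,330,225))]
cv2.imwrite("pics/c3.png",np.hstack(c))
E
```

```text
time: 6.82
ee_pos: [0.6049, -0.0789, 0.0471]
ee_rot: [[0.998, 0.062, -0.0], [0.062, -0.998, -0.0], [-0.0, 0.0, -1.0]]
force: [-0.2, -0.3, 0.9]
finger_gap: -0.0002
gripper_force: 0.0
t 6.83 pos [ 0.6049 -0.0789  0.0471] hd 3.54 gap -0.0002 F [-0.2402 -0.2517  0.8979] grip 0.0
shift units (turned axes) [-0.6309 -0.0039 -0.0128] (now axes) [-0.6309 -0.0036 -0.0127] turn units [ 0.0011  0.0022 -0.0048]
```

View pics/c3.png

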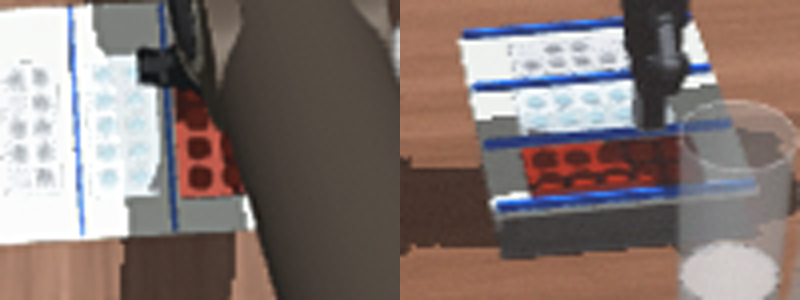

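Run:
```python
from h import *
p=ctrl.get_state()["ee_pos"]
for n,x,y,ox in(("top",345,195,0),("side",330,225,400)):
    q=proj(n,p)[0]; print(n,q,"crop",(q-[x-50,y-37])*4+[ox,0])
t=cv2.imread("pics/side2.png");i=cv2.imread("pics/side0.png")
cs=proj("side",[[.5842+.0,-.0801,.05]]);print(cs)
for n in ("side",): print(tri(proj("top",p),proj("side",p)),p)
```

```text
top [347.4768 179.04  ] crop [209.907  84.16 ]
side [341.5112 227.8938] crop [646.0447 159.5753]
[[333.8975 227.7211]]
[[ 0.6054 -0.0788  0.0472  0.    ]] [ 0.6054 -0.0788  0.0472]
```

Run:
```python
from h import *
im=cv2.imread("pics/side2.png"); p=ctrl.get_state()["ee_pos"]
x,y=300,170; c=cv2.resize(im[y:y+80,x:x+100],None,fx=7,fy=7,interpolation=cv2.INTER_CUBIC)
for z,col in((0,(0,255,0)),(.03,(255,255,0)),(.06,(0,255,255))):
    q=(proj("side",p+[0,0,z])[0]-[x,y])*7; cv2.circle(c,tuple(int(v) for v in q),3,col,-1)
cv2.imwrite("pics/c4.png",c)
```

```text
(no output)
```

View pics/c4.png

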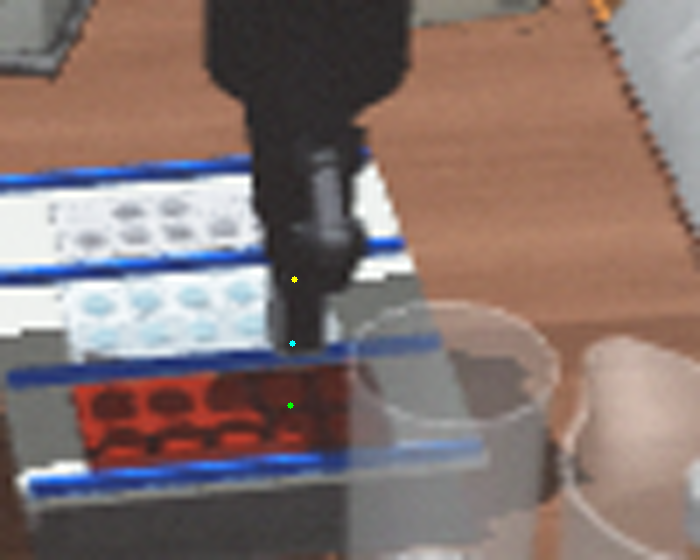

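Run:
```python
from h import *
p=np.array([.1598,-.6037,.2014])
for z in(0,.03,.06):print(proj("side",p+[0,0,z]),proj("top",p+[0,0,z]))
s=cv2.imread("pics/side0.png");t=cv2.imread("pics/top0.png")
c=[cv2.resize(im[y-37:y+38,x-50:x+50],(400,300),interpolation=cv2.INTER_CUBIC) for im,x,y in((t,560,350),(s,105,345))]
for k,(n,x,y) in enumerate((("top",560,350),("side",105,345))):
    for z in(0,.03):
        q=(proj(n,p+[0,0,z])[0]-[x-50,y-37])*4+2; cv2.circle(c[k],tuple(int(v) for v in q),2,(0,255,0),-1)
cv2.imwrite("pics/c5.png",cv2.convertScaleAbs(np.hstack(c),alpha=1.6,beta=20))
```

```text
[[115.3484 356.0955]] [[545.5654 337.0783]]
[[111.0706 344.0249]] [[551.6614 339.5622]]
[[106.6202 331.4214]] [[558.0661 342.1689]]
```

View pics/c5.png

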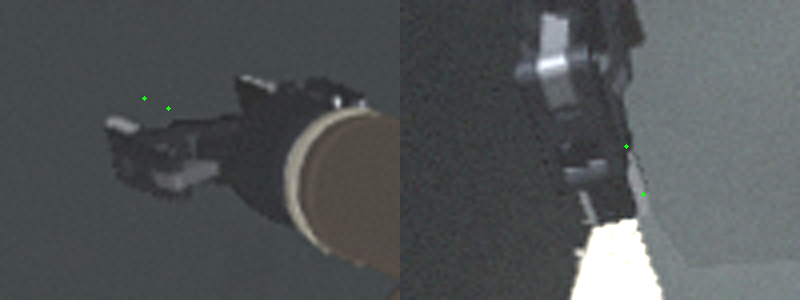

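```bash
python3 -m crank '[[0,0,0.1,0,0,0],[0,0,0.1,0,0,0],[0,0,0,0,0,0]]' 0
python3 -m crank '[[0,0,0.1,0,0,0],[0,0,0.1,0,0,0],[0,0,0,0,0,0]]' 0
```

```text
time: 7.3
ee_pos: [0.605, -0.0788, 0.0406]
ee_rot: [[0.998, 0.062, -0.001], [0.062, -0.998, 0.0], [-0.001, -0.0, -1.0]]
force: [-0.2, -0.6, -1.0]
finger_gap: -0.0001
gripper_force: 0.0
time: 7.68
ee_pos: [0.605, -0.0788, 0.0347]
ee_rot: [[0.998, 0.062, -0.001], [0.062, -0.998, 0.0], [-0.001, -0.0, -1.0]]
force: [-0.1, -0.4, -1.2]
finger_gap: -0.0
gripper_force: 0.0
```

```bash
for i in 1 ; do python3 -m crank '[[0,0,0.1,0,0,0],[0,0,0.1,0,0,0],[0,0,0,0,0,0]]' 0 | grep -E "pos|^force"; done
python3 - <<'E'
from h import *
im=ctrl.camera("side");cv2.imwrite("pics/side3.png",im); cv2.imwrite("pics/top3.png",ctrl.camera("top"))
x,y=310,170; a=cv2.imread("pics/side0.png")
# fingertip: dark pixels column profile near finger
for r in range(205,232): print(r,im[r,330:356].max(1))
E
```

```text
ee_pos: [0.6051, -0.0788, 0.0288]
force: [0.6, 0.2, -0.2]
205 [183 158 140 185 225 157  78  47  46  46  43  46  45  49  68 117 129 120
  87  48  86 131 134 134 135 136]
206 [240 235 223 197 167 126  67  48  47  47  48  47  45  50  66 102 126 126
 108  52  87 129 141 175 194 198]
207 [137 134 135 136 136 130 112  68  46  44  44  45  53  59  73 106 128 126
 111  99 143 192 241 241 242 242]
208 [189 190 193 201 224 232 232 125  49  48  45  63  93  86  80  90 115 113
 101  73  66 129 222 242 242 240]
209 [229 237 246 248 248 248 237  76  46  48  48  47  57  71  75 101 144 135
 126  83  62  79 173 241 227 114]
210 [249 249 248 238 235 240 237  73  50  45  46  50  61  60  64  83 106  99
  96  81  56  59  83 116 110 117]
211 [245 242 231 230 231 235 232 118  50  45  48  47  48  49  50  56  73  67
  62  56  48  56  89 113 113 115]
212 [243 246 229 223 226 215 221 209  78  45  46  48  48  45  48  53  60  58
  57  46  48  62 101 115 116 114]
213 [235 246 233 237 217 227 243 237  80  45  45  50  45  45  49  57  57  55
  50  44  48  80 118 116 114 114]
214 [246 231 231 234 238 238 241 221  82  4
[... 1254 characters left out ...]

  83  88 116 120 105  96 112 127]
226 [ 84  84  84  83  78  74  62  70  82  87  93  94  89  82  75  80  81  87
  88  98 113 122 120 118 114 128]
227 [ 78  85  90  88  85  77  61  66  78  88  88  83  84  69  60  61  67  72
  73  82 105 111 116 128 127 128]
228 [ 98  89  96 107 113 118  81  63  64  70  63  60  62  62  63  60  61  62
  64  75 106 115 113 120 128 154]
229 [175 172 165 144 144 154 157  96  60  68  76  83  82  83  71  60  61  74
  82  92 116 121 123 119 123 134]
230 [160 111  81  80  81  86 102  99  62  77  81  83  80  82  76  67  70  83
  82  92 114 119 122 119 117 124]
231 [ 80  77  81  82  88  84  79  64  64  78  85  84  81  84  76  68  62  73
  80  94 115 119 122 119 119 122]
```

```bash
for i in 1; do python3 -m crank '[[0,0,0.05,0,0,0],[0,0,0.05,0,0,0],[0,0,0,0,0,0]]' 0 | grep -E "pos|^force"; python3 -m crank '[[0,0,0.05,0,0,0],[0,0,0,0,0,0]]' 0 | grep -E "pos|^force"; done
```

```text
ee_pos: [0.6052, -0.0788, 0.0259]
force: [0.3, -0.4, 0.3]
ee_pos: [0.6052, -0.0788, 0.0245]
force: [0.1, 0.3, -0.2]
```

```bash
python3 -m crank '[[0,0,0.04,0,0,0],[0,0,0,0,0,0]]' 0 | grep -E "pos|^force"; python3 -m crank '[[0,0,0.04,0,0,0],[0,0,0,0,0,0]]' 0 | grep -E "pos|^force"
python3 -m crank '[[0,0,0.04,0,0,0],[0,0,0,0,0,0]]' 0 | grep -E "pos|^force"
```

```text
ee_pos: [0.6052, -0.0788, 0.0233]
force: [0.1, 0.2, -0.2]
ee_pos: [0.6052, -0.0788, 0.0221]
force: [-0.0, 0.2, 0.2]
ee_pos: [0.6054, -0.0788, 0.0213]
force: [-1.1, -0.0, 3.6]
```

Contact comes at a reported z of 0.0215, while the strip's top is at 0.050. So the real fingertips sit 28 mm above the reported TCP, as the side picture suggested, and I'll use that offset from here on. I'm already pressing on the strip, so I drag it by its top.

```bash
python3 -m crank '[[0,0,0.03,0,0,0],[-0.05,0,0,0,0,0],[-0.1,0,0,0,0,0],[-0.1,0,0,0,0,0],[-0.1,0,0,0,0,0],[-0.1,0,0,0,0,0],[-0.1,0,0,0,0,0],[0,0,0,0,0,0]]' 0 | grep -E "pos|^force"
cat > end.py <<'E'
from h import *
# near end of strip along lane's visible left part, side and top views
for n in("side","top"):
    im=ctrl.camera(n); cv2.imwrite(f"pics/last_{n}.png",im); m=red(im)
    for q in(-.060,-.070,-.080,-.09,-.10):
        xs=np.arange(.44,.64,.0005); pts=proj(n,np.c_[xs,q+(xs-.58)*.0624,np.full(len(xs),.05)])
        v=[im[int(round(b)),int(round(a))] for a,b in pts]; v=np.float32(v); r=(v[:,2]>60)&(v[:,2]>2.0*v[:,0])&(v[:,2]>2.*v[:,1])
        k=np.convolve(r,np.ones(8),"valid"); i=np.argmax(k>=7); print(n,"y",q,"first red x",round(xs[i],4) if k.max()>=7 else None,"last",round(xs[len(r)-1-np.argmax(r[::-1])],4))
E
python3 end.py
```

```text
ee_pos: [0.5906, -0.0797, 0.0213]
force: [2.3, -0.0, 6.2]
side y -0.06 first red x 0.5045 last 0.5625
side y -0.07 first red x 0.5065 last 0.556
side y -0.08 first red x 0.506 last 0.608
side y -0.09 first red x 0.505 last 0.59
side y -0.1 first red x 0.509 last 0.589
top y -0.06 first red x 0.505 last 0.5725
top y -0.07 first red x 0.5055 last 0.5695
top y -0.08 first red x 0.5085 last 0.545
top y -0.09 first red x 0.5085 last 0.53
top y -0.1 first red x None last 0.6395
```

```bash
python3 -m crank '[[-0.15,0,0,0,0,0],[-0.15,0,0,0,0,0],[-0.15,0,0,0,0,0],[-0.15,0,0,0,0,0],[-0.15,0,0,0,0,0],[-0.15,0,0,0,0,0],[-0.15,0,0,0,0,0],[-0.15,0,0,0,0,0],[-0.15,0,0,0,0,0],[-0.15,0,0,0,0,0],[-0.1,0,0,0,0,0],[0,0,0,0,0,0],[0,0,0,0,0,0]]' 0 | grep -E "time|pos|^force"
python3 end.py
```

```text
time: 12.25
ee_pos: [0.5427, -0.0827, 0.0212]
force: [0.8, -0.4, 8.4]
side y -0.06 first red x 0.4575 last 0.513
side y -0.07 first red x 0.457 last 0.5185
side y -0.08 first red x 0.457 last 0.5665
side y -0.09 first red x 0.459 last 0.5435
side y -0.1 first red x 0.464 last 0.548
top y -0.06 first red x 0.4565 last 0.523
top y -0.07 first red x 0.46 last 0.5085
top y -0.08 first red x 0.46 last 0.478
top y -0.09 first red x 0.4675 last 0.472
top y -0.1 first red x None last 0.6395
```

```bash
python3 -m crank '[[0,0,-0.3,0,0,0],[0,0,-0.9,0,0,0],[0,0,-0.9,0,0,0],[-0.8,0,-0.6,0,0,0],[-0.8,0,0,0,0,0],[-0.8,0,0,0,0,0],[0,0,0,0,0,0]]' 0 | grep -E "time|pos|^force"
python3 -m crank '[[0,0,0,0,0,0],[0,0,0,0,0,0],[0,0,0,0,0,0]]' 1 | grep gap
python3 go.py 0.470 -0.0872 -0.003 3.57; python3 end.py
python3 - <<'E'
from h import *
c=[cv2.resize(cv2.imread(f"pics/last_{n}.png")[y-37:y+38,x-50:x+50],(400,300),interpolation=cv2.INTER_CUBIC) for n,x,y in(("top",345,205),("side",300,220))]
cv2.imwrite("pics/c6.png",np.hstack(c))
E
```

```text
time: 13.22
ee_pos: [0.4672, -0.0877, 0.1012]
force: [-0.2, 0.2, 0.2]
finger_gap: 0.0543
t 13.6 pos [ 0.4695 -0.0871  0.1009] hd 3.57 gap 0.0543 F [-0.2347  0.4704 -0.3377] grip 0.0
shift units (turned axes) [0.0168 0.0058 3.4648] (now axes) [0.017  0.0068 3.4648] turn units [-0.0028  0.0005 -0.0003]
side y -0.06 first red x 0.4575 last 0.513
side y -0.07 first red x 0.457 last 0.512
side y -0.08 first red x 0.457 last 0.525
side y -0.09 first red x 0.4565 last 0.5295
side y -0.1 first red x 0.459 last 0.571
top y -0.06 first red x 0.5325 last 0.5695
top y -0.07 first red x 0.557 last 0.5695
top y -0.08 first red x None last 0.6395
top y -0.09 first red x 0.5635 last 0.5695
top y -0.1 first red x 0.5605 last 0.576
```

View pics/c6.png

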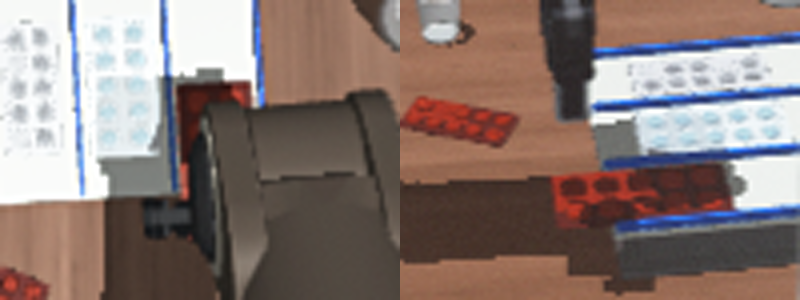

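The strip lies flat and sticks out past the front edge: in the side crop it runs from (555,180) to (735,220), with the stand's front at x≈605. The gripper stands over its end. I finish opening the fingers and go down.

```bash
python3 -m crank '[[0,0,0,0,0,0],[0,0,0,0,0,0],[0,0,0.8,0,0,0],[0,0,0.6,0,0,0],[0,0,0.5,0,0,0],[0,0,0.4,0,0,0],[0,0,0.4,0,0,0],[0,0,0.4,0,0,0],[0,0,0.36,0,0,0],[0,0,0,0,0,0]]' 1 | grep -E "time|pos|^force|gap"
python3 end.py | grep side; python3 go.py 0.470 -0.0872 -0.003 3.57
```

```text
time: 14.95
ee_pos: [0.4684, -0.0871, -0.0035]
force: [-0.5, 1.2, -0.4]
finger_gap: 0.0854
side y -0.06 first red x 0.488 last 0.513
side y -0.07 first red x 0.49 last 0.573
side y -0.08 first red x 0.4895 last 0.5385
side y -0.09 first red x 0.489 last 0.5295
side y -0.1 first red x 0.494 last 0.5725
t 15.05 pos [ 0.4691 -0.0872 -0.0027] hd 3.56 gap 0.0855 F [-0.3686  0.4896  0.6885] grip 0.0
shift units (turned axes) [0.0287 0.0016 0.0108] (now axes) [0.0288 0.0016 0.0108] turn units [-0.0002  0.0001 -0.0021]
```

```bash
python3 -m crank '[[0,0,0,0,0,0],[0,0,0,0,0,0],[0,0,0,0,0,0],[0,0,0,0,0,0],[0,0,0,0,0,0],[0,0,0,0,0,0]]' 0 | grep -E "time|pos|force|gap"
python3 end.py|grep side
```

```text
time: 15.8
ee_pos: [0.4694, -0.0874, -0.0022]
force: [-2.1, 0.3, 5.8]
finger_gap: 0.0574
gripper_force: 62.6
side y -0.06 first red x 0.488 last 0.5125
side y -0.07 first red x 0.49 last 0.573
side y -0.08 first red x 0.487 last 0.5415
side y -0.09 first red x 0.4915 last 0.527
side y -0.1 first red x 0.4885 last 0.5725
```

```bash
python3 -m crank '[[0,0,-0.1,0,0,0],[0,0,-0.2,0,0,0],[0,0,-0.4,0,0,0],[0,0,-0.5,0,0,0],[0,0,-0.5,0,0,0],[-0.4,0,-0.4,0,0,0],[-0.6,0,0,0,0,0],[-0.6,0,0,0,0,0],[0,0,0,0,0,0]]' 0 | grep -E "time|pos|force|gap"
python3 - <<'E'
from h import *
s=ctrl.camera("side");t=ctrl.camera("top");cv2.imwrite("pics/s7.png",s);cv2.imwrite("pics/t7.png",t)
c=[cv2.resize(im[y-50:y+50,x-50:x+50],(400,400),interpolation=cv2.INTER_CUBIC) for im,x,y in((t,345,205),(s,280,220))]
cv2.imwrite("pics/c7.png",np.hstack(c))
E
python3 go.py 0.4362 -0.3181 0.06 10.2
```

```text
time: 17.02
ee_pos: [0.4194, -0.0907, 0.0607]
force: [0.3, -0.1, -0.3]
finger_gap: 0.0572
gripper_force: 63.8
t 17.12 pos [ 0.4216 -0.0904  0.0608] hd 3.53 gap 0.0572 F [ 0.2645  0.0622 -0.3396] grip 63.80207419395447
shift units (turned axes) [-0.8638  7.5558  0.0267] (now axes) [0.0195 7.605  0.0298] turn units [ 0.0045 -0.0098 -1.1116]
```

View pics/c7.png

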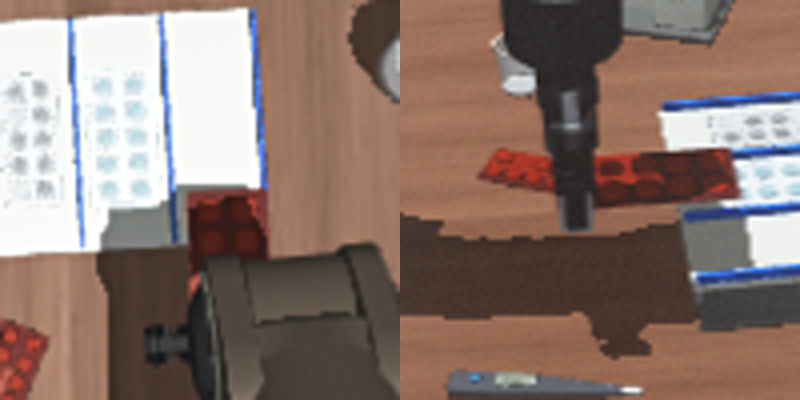

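The strip is gripped by its end and held flat. The side crop shows it from x 540 to 740, and its far corners are (730,150) and (738,197), matching top (190,192) and (267,187). I triangulate its height and offset.

Run:
```python
from h import *
t=(np.array([[190,192],[267.5,187]])+.5)/4-.5+[295,155]; s=(np.array([[330,150],[338,197]])+.5)/4-.5+[230,170]
P=tri(t,s);print(P); p=np.array([.4216,-.0904,.0608]); m=P[:,:3].mean(0)
a=np.radians(3.55);X=np.array([np.cos(a),np.sin(a),0]);Y=np.array([np.sin(a),-np.cos(a),0])
print("far end mid rel. TCP",(m-p)@X,(m-p)@Y,m[2]-p[2])
```

```text
[[ 0.5269 -0.0582  0.1066  0.001 ]
 [ 0.5295 -0.1144  0.108   0.004 ]]
far end mid rel. TCP 0.10662825032389284 0.002483555991749552 0.046520118149409644
```

```bash
python3 -m crank '[[0,0,0,0,0,-0.37],[0,0,0,0,0,-0.37],[0,0,0,0,0,-0.37],[-0.08,0.5,0,0,0,0],[-0.08,0.8,0,0,0,0],[-0.1,0.9,0,0,0,0],[-0.1,0.9,0,0,0,0],[-0.1,0.9,0,0,0,0],[-0.1,0.9,0,0,0,0],[-0.1,0.9,0,0,0,0],[-0.1,0.8,0,0,0,0],[-0.06,0.6,0,0,0,0],[0,0.35,0,0,0,0],[0,0,0,0,0,0],[0,0,0,0,0,0]]' 0 | grep -E "time|pos|force|gap"
python3 go.py 0.4373 -0.3179 -0.004 10.2
python3 - <<'E'
from h import *
s=ctrl.camera("side");cv2.imwrite("pics/s8.png",s)
t=ctrl.camera("top");cv2.imwrite("pics/t8.png",t)
E
```

```text
time: 19.0
ee_pos: [0.4371, -0.3165, 0.0602]
force: [-0.0, 0.3, -0.6]
finger_gap: 0.0577
gripper_force: 63.8
t 19.0 pos [ 0.4371 -0.3165  0.0602] hd 10.27 gap 0.0577 F [-0.0219  0.3311 -0.6372] grip 63.82888197898865
shift units (turned axes) [-0.0018  0.0467  2.1401] (now axes) [-0.0016  0.0481  2.1401] turn units [-0.0061  0.0014  0.0119]
```

Now I go down slowly, stopping to check for contact.

```bash
python3 -m crank '[[0,0.05,0.4,0,0,0],[0,0,0.4,0,0,0],[0,0,0.4,0,0,0],[0,0,0.3,0,0,0],[0,0,0.2,0,0,0],[0,0,0.1,0,0,0],[0,0,0,0,0,0]]' 0 | grep -E "pos|^force"
python3 -m crank '[[0,0,0.1,0,0,0],[0,0,0,0,0,0]]' 0 | grep -E "pos|^force"
python3 -m crank '[[0,0,0.08,0,0,0],[0,0,0,0,0,0]]' 0 | grep -E "pos|^force"
```

```text
ee_pos: [0.4374, -0.319, 0.0062]
force: [0.3, 0.2, -0.5]
ee_pos: [0.4373, -0.319, 0.0033]
force: [-0.2, -0.2, -0.1]
ee_pos: [0.4372, -0.319, 0.0008]
force: [-0.7, 0.3, -0.1]
```

```bash
for k in 1; do python3 -m crank '[[0,0,0.06,0,0,0],[0,0,0,0,0,0]]' 0 | grep -E "pos|^force"; python3 -m crank '[[0,0,0.05,0,0,0],[0,0,0,0,0,0]]' 0 | grep -E "pos|^force"; python3 -m crank '[[0,0,0.05,0,0,0],[0,0,0,0,0,0]]' 0 | grep -E "pos|^force"; done
```

```text
ee_pos: [0.4372, -0.3189, -0.0011]
force: [0.5, -0.4, 0.2]
ee_pos: [0.4372, -0.3189, -0.0025]
force: [-0.2, -0.1, -0.2]
ee_pos: [0.4373, -0.3189, -0.004]
force: [-0.2, 0.0, -0.1]
```

```bash
for k in 1; do python3 -m crank '[[0,0,0.05,0,0,0],[0,0,0,0,0,0]]' 0 | grep -E "pos|^force"; python3 -m crank '[[0,0,0.05,0,0,0],[0,0,0,0,0,0]]' 0 | grep -E "pos|^force"; done
python3 - <<'E'
from h import *
s=ctrl.camera("side");t=ctrl.camera("top");cv2.imwrite("pics/s9.png",s);cv2.imwrite("pics/t9.png",t)
c=[cv2.resize(im[y-50:y+50,x-50:x+50],(400,400),interpolation=cv2.INTER_CUBIC) for im,x,y in((t,420,220),(s,300,290))]
cv2.imwrite("pics/c9.png",np.hstack(c))
E
```

```text
ee_pos: [0.4373, -0.3189, -0.0055]
force: [-0.7, 0.8, 0.0]
ee_pos: [0.4374, -0.3191, -0.0067]
force: [-0.8, 0.3, 3.3]
```

```bash
cat > strip.py <<'E'
import sys; from h import *
# red strip pose near given px seeds, at top-surface height z
def meas(n,im,z,c0,rad=.11):
    m=red(im); ys,xs=np.nonzero(m); w=plane(n,np.c_[xs,ys],z)[:,:2]; k=np.hypot(*(w-c0).T)<rad; w=w[k]
    r=cv2.minAreaRect((w*1000).astype(np.float32)); print(n,k.sum(),"rect mm",r); print(cv2.boxPoints(r).round(0).tolist())
if __name__=="__main__":
    x,y,z=map(float,sys.argv[1:4])
    for n in("top","side"): meas(n,ctrl.camera(n),z,np.array([x,y]))
E
python3 strip.py .484 -.3095 .045
```

```text
top 314 rect mm ((493.021240234375, -305.23968505859375), (92.33179473876953, 47.6873893737793), 6.310459613800049)
[[445.0, -287.0], [450.0, -334.0], [542.0, -324.0], [536.0, -276.0]]
side 327 rect mm ((483.3255310058594, -310.53021240234375), (116.93222045898438, 52.674591064453125), 4.249006271362305)
[[423.0, -289.0], [427.0, -341.0], [544.0, -332.0], [540.0, -280.0]]
```

```bash
python3 -m crank '[[0,0,0,0,0,0],[0,0,0,0,0,0],[0,0,0,0,0,0],[0,0,0,0,0,0],[0,0,0,0,0,0]]' 1 | grep -E "time|force|gap"
python3 -m crank '[[0,0,-0.2,0,0,0],[0,0,-0.4,0,0,0],[0,0,-0.7,0,0,0],[0,0,-0.9,0,0,0],[-0.8,0,-0.7,0,0,0],[-0.8,0,0,0,0,0],[-0.8,0,0,0,0,0],[-0.8,0,0,0,0,0],[0,0,0,0,0,0]]' 1 | grep -E "time|pos|gap"
python3 strip.py .484 -.3095 .045
```

```text
time: 22.55
force: [-0.0, 0.1, 0.1]
finger_gap: 0.0855
gripper_force: 0.0
time: 23.68
ee_pos: [0.34, -0.3364, 0.0796]
finger_gap: 0.0852
top 463 rect mm ((483.1251525878906, -307.1855773925781), (112.77872467041016, 49.926334381103516), 9.550835609436035)
[[423.0, -292.0], [432.0, -341.0], [543.0, -322.0], [535.0, -273.0]]
side 738 rect mm ((483.9477844238281, -313.8221740722656), (116.68302917480469, 56.33796691894531), 9.092446327209473)
[[422.0, -295.0], [431.0, -351.0], [546.0, -332.0], [537.0, -277.0]]
```

```bash
python3 go.py 0.484 -0.3105 0.0796 9.8
```

```text
t 23.77 pos [ 0.3427 -0.3361  0.08  ] hd 10.16 gap 0.0856 F [-0.8143 -0.1049 -0.2351] grip 0.0
shift units (turned axes) [ 4.7854 -0.0387  0.013 ] (now axes) [ 4.7856 -0.0085  0.0143] turn units [ 0.0003 -0.0024  0.0603]
```

```bash
python3 -m crank '[[0.8,0,0,0,0,0.06],[0.96,0,0,0,0,0],[0.96,0,0,0,0,0],[0.9,0,0,0,0,0],[0.8,0,0,0,0,0],[0.4,0,0,0,0,0],[0,0,0,0,0,0],[0,0,0,0,0,0]]' 1 | grep -E "time|pos|gap"
python3 go.py 0.484 -0.3105 -0.007 9.8
```

```text
time: 24.78
ee_pos: [0.4843, -0.3114, 0.0798]
finger_gap: 0.0854
t 24.77 pos [ 0.4843 -0.3114  0.0798] hd 9.82 gap 0.0854 F [-0.6911  0.6828  0.2167] grip 0.0
shift units (turned axes) [-0.0049 -0.0313  2.8947] (now axes) [-0.0021 -0.0307  2.8947] turn units [-0.0018  0.0093  0.0028]
```

```bash
python3 -m crank '[[0,-0.03,0.6,0,0,0],[0,0,0.6,0,0,0],[0,0,0.5,0,0,0],[0,0,0.5,0,0,0],[0,0,0.4,0,0,0],[0,0,0.25,0,0,0],[0,0,0,0,0,0]]' 1 | grep -E "time|pos|^force"
python3 -m crank '[[0,0,0,0,0,0],[0,0,0,0,0,0],[0,0,0,0,0,0],[0,0,0,0,0,0],[0,0,0,0,0,0]]' 0 | grep -E "time|pos|force|gap"
python3 strip.py .484 -.3105 .045
```

```text
time: 25.65
ee_pos: [0.4849, -0.31, -0.0059]
force: [0.5, 0.3, 1.0]
time: 26.28
ee_pos: [0.4857, -0.3106, -0.0044]
force: [-2.4, 1.1, 5.2]
finger_gap: 0.0574
gripper_force: 63.4
top 269 rect mm ((483.8146057128906, -306.95751953125), (111.2785415649414, 49.87883377075195), 9.386591911315918)
[[425.0, -291.0], [433.0, -341.0], [543.0, -322.0], [535.0, -273.0]]
side 456 rect mm ((481.5153503417969, -310.8884582519531), (111.72505950927734, 58.30868911743164), 13.379746437072754)
[[420.0, -295.0], [434.0, -352.0], [543.0, -326.0], [529.0, -270.0]]
```

```bash
python3 -m crank '[[0,0,-0.1,0,0,0],[0,0,-0.3,0,0,0],[0,0,-0.6,0,0,0],[0,0,-0.8,0,0,0],[0,0,-0.7,0,0,0],[0,0,-0.4,0,0,0],[0,0,0,0,0,0]]' 0 | grep -E "time|pos|force|gap"
python3 go.py 0.445 0.0 0.085 9.8; python3 strip.py .484 -.3105 .131
```

```text
time: 27.25
ee_pos: [0.4857, -0.3107, 0.0829]
force: [-0.0, 0.0, -0.5]
finger_gap: 0.0576
gripper_force: 63.8
t 27.25 pos [ 0.4857 -0.3107  0.0829] hd 9.84 gap 0.0576 F [-0.0248  0.045  -0.5208] grip 63.84000778198242
shift units (turned axes) [  0.4254 -10.435   -0.0711] (now axes) [  0.433  -10.4346  -0.0867] turn units [ 0.0149 -0.0149  0.0068]
top 312 rect mm ((483.47332763671875, -305.7056579589844), (111.98713684082031, 52.583656311035156), 9.803220748901367)
[[424.0, -289.0], [433.0, -341.0], [543.0, -322.0], [534.0, -270.0]]
side 385 rect mm ((475.05694580078125, -314.7464599609375), (98.68142700195312, 59.070865631103516), 10.344512939453125)
[[421.0, -295.0], [432.0, -353.0], [529.0, -335.0], [518.0, -277.0]]
```

```bash
python3 -m crank '[[-0.3,-0.5,0,0,0,0],[0,-0.9,0,0,0,0],[0,-0.9,0,0,0,0],[0.05,-0.9,0,0,0,0],[0.05,-0.9,0,0,0,0],[0.1,-0.9,0,0,0,0],[0.1,-0.9,0,0,0,0],[0.1,-0.9,0,0,0,0],[0.1,-0.9,0,0,0,0],[0.1,-0.9,0,0,0,0],[0.1,-0.9,0,0,0,0],[0,-0.9,0,0,0,0],[0,0,0,0,0,0.7],[0,0,0,0,0,0.8],[0,0,0,0,0,0.9],[0,0,0,0,0,0.9],[0,0,0,0,0,0.9],[0,0,0,0,0,0.63],[0,0,0,0,0,0]]' 0 | grep -E "time|pos|force|gap"
python3 go.py 0.476 0.326 0.083 -19.16
```

```text
time: 29.72
ee_pos: [0.443, -0.0007, 0.0809]
force: [-0.1, 0.1, 0.2]
finger_gap: 0.0573
gripper_force: 63.9
t 29.73 pos [ 0.443  -0.0007  0.0809] hd -19.09 gap 0.0573 F [-0.1464  0.1434  0.1993] grip 63.860074281692505
shift units (turned axes) [ -2.5362 -10.649   -0.0688] (now axes) [ -2.5241 -10.6518  -0.0704] turn units [0.0044 0.0126 0.0109]
```

```bash
python3 -m crank '[[-0.1,-0.5,0,0,0,0.01],[-0.21,-0.9,0,0,0,0],[-0.21,-0.9,0,0,0,0],[-0.21,-0.9,0,0,0,0],[-0.21,-0.9,0,0,0,0],[-0.21,-0.9,0,0,0,0],[-0.21,-0.9,0,0,0,0],[-0.21,-0.9,0,0,0,0],[-0.21,-0.9,0,0,0,0],[-0.21,-0.9,0,0,0,0],[-0.21,-0.9,0,0,0,0],[-0.2,-0.7,0,0,0,0],[-0.12,-0.35,0,0,0,0],[0,-0.1,0,0,0,0],[0,0,0,0,0,0],[0,0,0,0,0,0]]' 0 | grep -E "time|pos|force|gap"
python3 go.py 0.476 0.326 0.01 -19.16
python3 - <<'E'
from h import *
s=ctrl.camera("side");t=ctrl.camera("top");cv2.imwrite("pics/s10.png",s);cv2.imwrite("pics/t10.png",t)
c=[cv2.resize(im[y-50:y+50,x-50:x+50],(400,400),interpolation=cv2.INTER_CUBIC) for im,x,y in((t,217,221),(s,289,150))]
cv2.imwrite("pics/c10.png",np.hstack(c))
from strip import meas
z=ctrl.get_state()["ee_pos"][2]+.0494
for n,i in(("top",t),("side",s)): meas(n,i,z,np.array([.474,.3265]))
E
```

```text
time: 31.72
ee_pos: [0.4774, 0.3248, 0.0815]
force: [-0.4, 0.2, -0.9]
finger_gap: 0.0573
gripper_force: 63.9
t 31.73 pos [0.4774 0.3248 0.0815] hd -19.24 gap 0.0573 F [-0.4381  0.1718 -0.9145] grip 63.8769793510437
shift units (turned axes) [-0.0574 -0.0223  2.3847] (now axes) [-0.0579 -0.0235  2.3847] turn units [ 0.0054 -0.0019 -0.0139]
top 112 rect mm ((511.0364685058594, 312.8268127441406), (44.14496994018555, 37.94780349731445), 70.20540618896484)
[[486.0, 298.0], [521.0, 286.0], [536.0, 327.0], [501.0, 340.0]]
side 47 rect mm ((454.7607421875, 325.2769470214844), (40.869415283203125, 64.78862762451172), 64.90409851074219)
[[417.0, 321.0], [475.0, 293.0], [493.0, 330.0], [434.0, 358.0]]
```

View pics/c10.png

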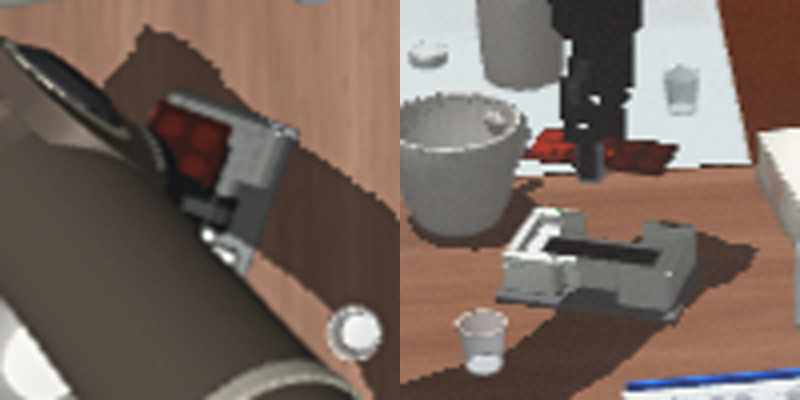

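The strip is held level over the scanner. Its far end shows in top crop (157,97)-(232,128) and side crop (678,147)-(668,172). I check the offset from those points.

Run:
```python
from h import *
t=(np.array([[157,97],[232,128]])+.5)/4-.5+[167,171]; s=(np.array([[279,146],[268,172]])+.5)/4-.5+[239,100]
P=tri(t,s);print(P); p=ctrl.get_state()["ee_pos"]; a=np.radians(-19.2);X=np.array([np.cos(a),np.sin(a),0]);Y=np.array([np.sin(a),-np.cos(a),0])
for m in P: print((m[:3]-p)@X,(m[:3]-p)@Y,m[2]-p[2])
# red extent in tool axes from the top picture, strip surface height
im=cv2.imread("pics/t10.png"); ys,xs=np.nonzero(red(im)); w=plane("top",np.c_[xs,ys],p[2]+.0494); k=np.hypot(*(w-p)[:,:2].T)<.1; w=w[k]-p
print("x max",np.percentile(w@X,[95,99,100]),"y",np.percentile(w@Y,[0,1,99,100]))
```

```text
[[0.5437 0.3353 0.1238 0.0017]
 [0.5263 0.2793 0.1283 0.0079]]
0.05923137941664212 -0.03152326106381765 0.042212141260510094
0.061160539081877005 0.02707033406302847 0.04665829256559073
x max [0.0527 0.0545 0.0548] y [-0.0215 -0.021   0.0217  0.0226]
```

```bash
python3 -m crank '[[-0.09,-0.02,0.3,0,0,0],[0,0,0.5,0,0,0],[0,0,0.5,0,0,0],[0,0,0.5,0,0,0],[0,0,0.4,0,0,0],[0,0,0.2,0,0,0],[0,0,0.1,0,0,0],[0,0,0,0,0,0]]' 0 | grep -E "time|pos|^force"
python3 go.py 0.475 0.3262 -0.012 -19.16
```

```text
time: 32.83
ee_pos: [0.475, 0.3274, 0.0067]
force: [-1.1, -0.1, -0.1]
t 32.83 pos [0.475  0.3274 0.0067] hd -19.19 gap 0.0577 F [-1.1041 -0.0967 -0.1496] grip 63.87691855430603
shift units (turned axes) [0.0143 0.0367 0.6227] (now axes) [0.0142 0.0368 0.6227] turn units [-0.0017 -0.0014 -0.005 ]
```

```bash
python3 -m crank '[[0,0.03,0.15,0,0,0],[0,0,0.1,0,0,0],[0,0,0,0,0,0]]' 0 | grep -E "pos|^force"
python3 -m crank '[[0,0,0.1,0,0,0],[0,0,0.06,0,0,0],[0,0,0,0,0,0]]' 0 | grep -E "pos|^force"
python3 -m crank '[[0,0,0.06,0,0,0],[0,0,0,0,0,0]]' 0 | grep -E "pos|^force"; python3 -m crank '[[0,0,0.05,0,0,0],[0,0,0,0,0,0]]' 0 | grep -E "pos|^force"
```

```text
ee_pos: [0.4744, 0.3262, -0.0011]
force: [-0.4, 0.4, 0.3]
ee_pos: [0.4744, 0.3264, -0.0059]
force: [-0.4, -0.3, 0.1]
ee_pos: [0.4745, 0.3263, -0.0076]
force: [-0.3, -0.8, 0.4]
ee_pos: [0.4745, 0.3263, -0.0091]
force: [-0.7, 0.2, -0.6]
```

```bash
python3 -m crank '[[0,0,0.05,0,0,0],[0,0,0,0,0,0]]' 0 | grep -E "pos|^force"; python3 -m crank '[[0,0,0.05,0,0,0],[0,0,0,0,0,0]]' 0 | grep -E "pos|^force"
python3 -m crank '[[0,0,0.04,0,0,0],[0,0,0,0,0,0]]' 0 | grep -E "pos|^force"
```

```text
ee_pos: [0.4745, 0.3264, -0.0106]
force: [-0.2, -0.5, 0.3]
ee_pos: [0.4745, 0.3263, -0.0122]
force: [0.4, 0.8, -0.5]
ee_pos: [0.4746, 0.3264, -0.0124]
force: [-2.3, -1.9, 8.0]
```

Contact comes at -0.0124, exactly as predicted for the bed. I release, rise and look.

```bash
python3 -m crank '[[0,0,0,0,0,0],[0,0,0,0,0,0],[0,0,0,0,0,0],[0,0,0,0,0,0],[0,0,0,0,0,0]]' 1 | grep -E "time|force|gap"
python3 -m crank '[[0,0,-0.2,0,0,0],[0,0,-0.4,0,0,0],[0,0,-0.7,0,0,0],[0,0,-0.9,0,0,0],[0,0,-0.9,0,0,0],[0,0,-0.9,0,0,0],[0,0,-0.9,0,0,0],[0,0.8,0,0,0,0],[0,0.9,0,0,0,0],[0,0.9,0,0,0,0],[0,0.9,0,0,0,0],[0,0.9,0,0,0,0],[0,0.9,0,0,0,0],[0,0.9,0,0,0,0],[0,0.5,0,0,0,0],[0,0,0,0,0,0]]' 1 | grep -E "time|pos|^force"
python3 strip.py .474 .3265 .037
python3 - <<'E'
from h import *
s=ctrl.camera("side");t=ctrl.camera("top")
c=[cv2.resize(im[y-50:y+50,x-50:x+50],(400,400),interpolation=cv2.INTER_CUBIC) for im,x,y in((t,217,221),(s,289,165))]
cv2.imwrite("pics/c11.png",np.hstack(c))
E
```

```text
time: 35.45
force: [-0.2, 0.1, 0.0]
finger_gap: 0.0854
gripper_force: 0.0
time: 37.45
ee_pos: [0.4087, 0.1361, 0.1344]
force: [0.4, 0.5, 0.4]
top 481 rect mm ((473.9991760253906, 327.3654479980469), (52.769203186035156, 114.04074096679688), 70.54998779296875)
[[411.0, 321.0], [519.0, 283.0], [537.0, 333.0], [429.0, 371.0]]
side 180 rect mm ((472.8690490722656, 323.2491455078125), (48.930320739746094, 110.7954330444336), 69.07428741455078)
[[412.0, 320.0], [516.0, 281.0], [533.0, 326.0], [430.0, 366.0]]
```

```bash
python3 -c "
from workcell import ctrl
print(ctrl.sign_off())"
```

```text
the job is handed in; nothing more can be done
None
```

The red strip is in the scanner recess, released, and the job is handed in at about 37.5 s; the last top view put its centre within about 1 mm and 0.3° of the recess, and the contact height matched the bed, though no verdict came back.

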